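# Set a sanding block to flatten under a weighted press pile

### The job

Set the cork sanding block to flatten in the small press: on the grey bed with the green end battens lay first the dark board, then the cork sanding block, then the pale plywood board with the blue end strips (strips kept upward), and last stand the closed labelled tin upright on top as the weight. Do it in that order, letting go of each piece before fetching the next, every piece centred over the bed, and the boards and the block lengthways between the green battens. Leave the open tin of nails, the wooden block with the square hole and the stepped piece of wood where they are.

Things in the scene. Friction and masses are not known exactly. Their poses are not given: they have to be found in the camera images.
- press_bed: The pressing bed, fixed to the bench: a grey-faced slab 90 (x) by 170 (y) by 18 mm high, with a green batten 90 x 10 mm and 8 mm high along each short end (150 mm clear between them). Origin: centre of its underside, on the bench top; z up, y along its length. Its flat top is 18 mm above the origin. The finished pile is 158 mm high over the bench.
- dark_board: Lower pressing board, loose: dark brown hardwood 60 (x) by 120 (y) by 16 mm thick with two small brass screw heads on top; about 0.1 kg. Origin: centre of its underside; z up, y along its length. Best gripped across its 60 mm width.
- cork_block: Cork sanding block, loose: brown, 60 (x) by 100 (y) by 33 mm high, about 0.06 kg. Origin: centre of its underside (to within 1 mm); z up, y along its length. Best gripped across its 60 mm width. It lies right way up already.
- pale_board: Upper pressing board, loose: pale plywood 60 (x) by 120 (y) by 18 mm thick, with a blue strip 60 x 8 mm and 4 mm high along each short end of its upper face (102 mm clear between them); about 0.09 kg. Origin: centre of its underside; z up, y along its length. Best gripped across its 60 mm width, at the middle. It lies with the strips upward already.
- weight_tin: Closed tin with a red and yellow printed label and a metal top, loose, solid: a cylinder 57 mm in diameter, 72 mm high, standing upright; about 0.18 kg. Origin: centre of its underside; z up along its axis. Any yaw will do.
- nail_tin: Open tin of nails, bare grey metal, 77 mm in diameter, 50 mm high, loose, standing among the work pieces (not the similar tin at the far right corner of the bench), to be left alone. Origin: centre of its underside.
- mortise_block: Light wooden block with a square hole in its upper face, 45 (x) by 110 (y) by 45 mm high, loose, to be left alone. Origin: centre of its underside, y along its length.
- halving_piece: Brown stepped piece of wood (half of it 18 mm, half 38 mm high), 40 (x) by 140 (y) mm, loose, to be left alone. Origin: centre of its underside, y along its length.

How it is judged:
By the outcome, as a careful person would: the job done as asked, in the order asked, and still so for the second after the job is handed in, with the robot touching nothing.
It also fails if it takes over 104 s, if anything falls off the work surface, if the arm or the gripper's body presses on something with over 40 N, if the wrist force passes 120 N, or if a joint passes its speed limit or range.

### The arm

A 7-joint arm with a two-finger parallel gripper is mounted at the origin on a cart in front of the work surface, level with it; the furniture and walls round the work are solid. World frame = base frame: x ahead of the robot, y to its left, z up, the work surface at z = 0. Lengths are in m, angles in rad, forces in N, time in s.
With the tool pointing down it reaches from about 0.375 to 0.925 m from the base axis. Payload 3.1 kg.
Tool frame: the origin (TCP) lies between the finger pads; the fingertips stand 19 mm ahead of it and the grasp point (between the pads) is the TCP; z points along the fingers, y is the line along which they close (so a half turn about z gives the same grasp; the last joint's range is limited). The gripper opens to 85 mm and grips with 20 to 120 N. Pads are 22 mm wide; open, the fingers measure 114 mm over their backs; the gripper's body (76 mm by 85 mm) begins 54 mm behind the grasp point. The pads swing forward as they close: fully open they stand 13 mm farther back than shut.
Start: joints at [1.146, 0.383, 0.044, 1.598, -0.018, 1.161, -0.05], TCP at [0.209, -0.616, 0.25] pointing down, gripper open.
Joint ranges: [-2.61, 2.61], [-0.41, 2.15], [-1.48, 1.57], [0, 2.5], [-1.57, 4.71], [0.05, 1.97], [-2.85, 2.85]. Speed limits (rad/s): [2.79, 2.79, 3.14, 3.14, 3.14, 3.14, 3.14].

### API

Orientations are given as a unit quaternion [x, y, z, w].
In Python, from bench import move_ptp, movel, move_j, move_gripper, pause, inverse_kinematics, read_camera, camera_params, MotionError, sign_off, look_for, tip_of, read_time_s, read_qpos, read_joint_vel, read_effort, read_eef_pos, read_tcp_rot, read_ft_force, read_ft_torque, read_finger_gap, read_grasp_force gives the robot as it stands. Calls block until the motion is done:
- move_ptp(position, orientation): joint-space move of the TCP to a pose.
- movel(position, orientation=None, speed=0.15): straight line of the TCP; orientation=None keeps the orientation; speed is the mean speed in m/s.
- move_j(angles): joint-space move.
- move_gripper(opening, effort=None): finger opening in m; effort is the grip in N (None keeps the last); returns when the fingers have stopped.
- pause(seconds).
- inverse_kinematics(position, orientation): joint angles nearest the present ones, or None.
- read_camera(name): name is "scene" or "top" or "wrist"; returns the picture (384x512x3 uint8, red, green, blue); there is no depth.
- camera_params(name): a dict with "K" (3x3 intrinsics, pixels), "camera_from_world" (4x4, takes a point from world to camera coordinates). Camera axes: x right, y down, z forward; pixel columns grow to the right and rows downward; lengths in m; the calibration is good to about 2 mm. A picture is of the moment at which its call begins: read the wrist's pose just before it. camera_params takes no time and is no camera call; for the wrist camera it gives the pose at the moment of the call.
A pose or a line that the arm cannot do raises MotionError and nothing moves.
- sign_off(): hands the job in; it is judged then, once.
Trained networks look in the newest picture that a camera, given by its name, has taken for a name from the list of things; names that differ only in an ending like _2 or _b are one class to them, and where a whole thing is asked for, a point or a joint stands for the part that bears it (a point fixed in the world has none). Each returns a list of dicts, best first, with "confidence" (0 to 1); they miss things now and then, are a little off and sometimes report something else, mostly with a low value. They report only what shows in the picture. A call takes as long as a camera call.
- look_for(camera, name): "at" ([column, row] in pixels, amid what is visible of it).
- tip_of(camera, name): "at" ([column, row] in pixels: a listed point, or the origin of a listed thing).
Readings, each from a call of its own:
- read_time_s(): time.
- read_qpos(): joint angles.
- read_joint_vel(): joint speeds.
- read_effort(): joint torques, N m.
- read_eef_pos(): TCP position.
- read_tcp_rot(): TCP orientation.
- read_ft_force(): force on the tool from outside, world axes, zero at the start.
- read_ft_torque(): the same for the moment, N m.
- read_finger_gap(): finger opening in m.
- read_grasp_force(): force on a finger pad.
Only numpy, scipy, OpenCV 4.12 (cv2) and the standard library are available. Lean on these libraries where they do the work, as an engineer would, in place of code of your own. Each camera call takes 0.05 s, during which the arm holds its last target. There are 200 camera calls.

## Working session

There is one attempt and no reset: what is moved stays moved. The work goes in short steps, each a Python script; the robot and the scene stay as the last script left them, time stands still between calls to the robot, and variables do not carry over. Pictures are saved under pics/ and viewed, at most 14 in all, crops included, and the job is handed in when it is done.

```bash
mkdir -p pics; ls; cat > h.py <<'E'
from bench import *
import numpy as np, cv2
def snap(c,f):
    im=read_camera(c); cv2.imwrite(f'pics/{f}.png',cv2.cvtColor(im,cv2.COLOR_RGB2BGR)); return im
def ray(c,px,z,P=None):
    P=P or camera_params(c); K=np.array(P["K"]);T=np.array(P["camera_from_world"]);R=T[:3,:3]
    o=-R.T@T[:3,3]; d=R.T@np.linalg.inv(K)@np.array([px[0],px[1],1.]); s=(z-o[2])/d[2]
    return o+s*d
E
python3 - <<'E'
from h import *
H=dict(press_bed=.018,dark_board=.016,cork_block=.033,pale_board=.018,weight_tin=.072,nail_tin=.05,mortise_block=.045,halving_piece=.03)
for c in ("top","scene"):
    snap(c,c+"0")
    for n,h in H.items():
        for r in tip_of(c,n)[:2]: print(c,n,np.round(r["at"],1),round(r["confidence"],2),ray(c,r["at"],0).round(3))
        for r in look_for(c,n)[:2]: print("   look",np.round(r["at"],1),round(r["confidence"],2),ray(c,r["at"],h).round(3))
print(read_tcp_rot(),read_eef_pos(),read_time_s())
E
```

```text
pics
top press_bed [311.6 144.4] 0.57 [ 0.643 -0.064  0.   ]
   look [311.3 139.4] 0.91 [ 0.652 -0.061  0.018]
top dark_board [307.5 224.4] 0.9 [ 0.445 -0.05   0.   ]
   look [308.3 225.3] 0.67 [ 0.443 -0.051  0.016]
top cork_block [226.5 221.7] 0.98 [0.454 0.148 0.   ]
   look [227.7 223. ] 0.67 [0.451 0.142 0.033]
   look [391.6 244.1] 0.58 [ 0.398 -0.243  0.033]
top pale_board [379.7 172.8] 0.83 [ 0.57  -0.229  0.   ]
   look [383.9 167.7] 0.68 [ 0.58  -0.235  0.018]
top weight_tin [152.8 247.6] 0.74 [0.392 0.331 0.   ]
   look [150.5 245.8] 0.93 [0.4   0.315 0.072]
   look [390.4 241.6] 0.45 [ 0.406 -0.23   0.072]
top nail_tin [386.9 242.7] 0.93 [ 0.4   -0.241  0.   ]
top nail_tin [382.1 169.7] 0.7 [ 0.578 -0.235  0.   ]
   look [390.5 241.9] 0.91 [ 0.404 -0.236  0.05 ]
top mortise_block [155.8 166.4] 0.85 [0.593 0.325 0.   ]
   look [152.4 161.2] 0.78 [0.6   0.321 0.045]
   look [229.1 223. ] 0.5 [0.451 0.137 0.045]
top halving_piece [231.2 144.8] 0.85 [0.645 0.136 0.   ]
   look [228.9 144.9] 0.76 [0.639 0.139 0.03 ]
scene press_bed [356.5 175.4] 0.64 [ 0.395 -0.231  0.   ]
sce
[... 423 characters left out ...]
 0.   ]
scene pale_board [186.5 193.4] 0.41 [0.658 0.134 0.   ]
   look [304.4 147.2] 0.57 [ 0.569 -0.23   0.018]
scene weight_tin [191.7 305.6] 0.87 [0.391 0.329 0.   ]
   look [189.5 292.1] 0.92 [0.367 0.343 0.072]
scene nail_tin [357.4 170.3] 0.65 [ 0.406 -0.255  0.   ]
   look [359.  166.1] 0.6 [ 0.38  -0.201  0.05 ]
scene mortise_block [129.6 247.2] 0.57 [0.594 0.329 0.   ]
   look [129.1 240.3] 0.98 [0.566 0.337 0.045]
scene halving_piece [190.5 193.2] 0.84 [0.651 0.126 0.   ]
scene halving_piece [238.1 236.8] 0.6 [0.455 0.153 0.   ]
   look [185.5 188.3] 0.55 [0.641 0.145 0.03 ]
[ 9.86673931e-01  1.62710024e-01  3.09850954e-05 -3.68680314e-05] [ 0.20869938 -0.61557217  0.25025132] 1.7
```

```bash
python3 - <<'E'
import cv2
a=cv2.imread('pics/top0.png')[110:280,110:430]
cv2.imwrite('pics/topc.png',cv2.resize(a,None,fx=2.5,fy=2.5,interpolation=cv2.INTER_CUBIC))
E
```

```text
(no output)
```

View pics/topc.png

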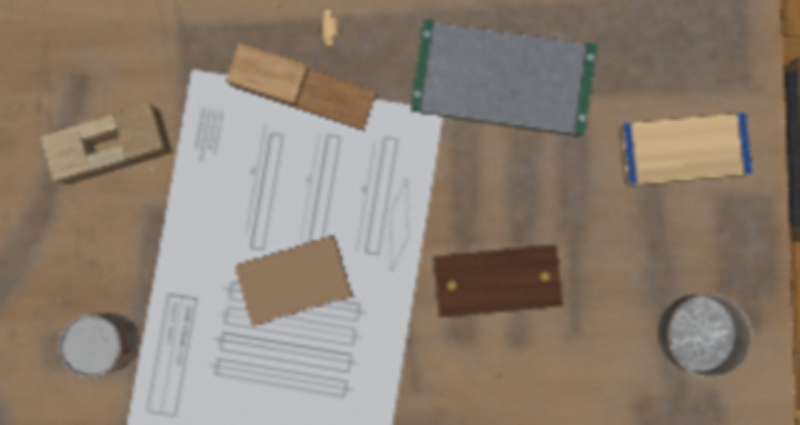

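View pics/scene0.png

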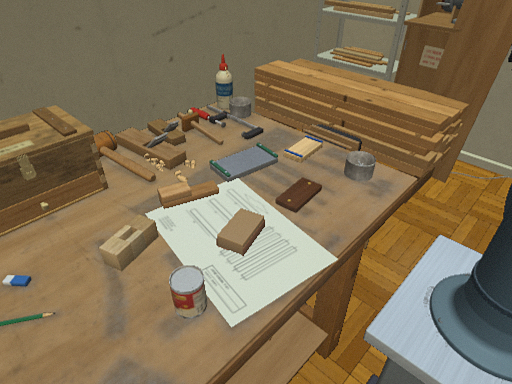

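The top view agrees with the networks: bed at about (311,140), dark board (308,225), cork (227,222), pale board (383,169), weight tin (at crop 92,344), and the nail tin at the right. Next I get yaws from the corners, then take wrist views.

```bash
cat >> h.py <<'E'
def crop2pose(px,z,c="top",P=None):
    w=np.array([ray(c,p,z,P)[:2] for p in px]); n=w.mean(0)
    # corners order: left-top,right-top,right-bot,left-bot; length = left<->right
    L=(w[0]+w[3]-w[1]-w[2])/2; W=(w[0]+w[1]-w[2]-w[3])/2
    return n, np.degrees(np.arctan2(-L[0],L[1])), np.linalg.norm(L),np.linalg.norm(W)
def quat(deg): a=np.radians(deg)/2; return [np.cos(a),np.sin(a),0,0]
E
python3 - <<'E'
from h import *
C=dict(bed=(.022,[(427,20),(597,43),(582,134),(412,110)]),pale=(.022,[(623,123),(745,113),(752,174),(630,185)]),
dark=(.016,[(434,257),(556,245),(562,305),(439,316)]),cork=(.033,[(236,263),(333,235),(353,297),(253,325)]))
for n,(z,c) in C.items():
    p,y,L,W=crop2pose((np.array(c)+.5)/2.5-.5+110,z); print(n,p.round(4),round(y,1),L.round(4),W.round(4))
    for s in(90,-90):
        q=inverse_kinematics([*p,.15],quat(y+s)); print(s,None if q is None else np.round(q,2))
t=read_time_s()
P0=[.50,-.10,.40]
for s in(90,-90):
    q=inverse_kinematics(P0,quat(s)); print(q)
move_ptp(P0,quat(90)); print(read_time_s()-t)
P=camera_params("wrist"); print(np.linalg.inv(P["camera_from_world"]).round(3).tolist(), np.round(P["K"],1).tolist())
snap("wrist","w1")
E
```

```text
bed [ 0.6488 -0.0612] -8.9 0.166 0.0901
90 [ 0.46  0.55 -0.57  1.65  0.34  1.04 -0.37]
-90 [-0.82  1.01  1.37  1.71 -1.02  1.32 -2.53]
pale [ 0.5761 -0.2353] 4.2 0.1168 0.0597
90 [ 0.67  0.47 -0.44  1.73  0.24  0.99  0.22]
-90 [ 0.28  0.43  0.05  1.75 -0.02  0.96 -2.73]
dark [ 0.4514 -0.0519] 4.8 0.1181 0.0573
90 [ 0.58  0.19 -0.6   2.12  0.14  0.87 -0.01]
-90 [-1.15  0.49  1.41  2.18 -0.6   0.96 -2.45]
cork [0.4539 0.1431] 15.3 0.0976 0.0616
90 [ 0.51  0.34 -1.01  2.06  0.36  0.93 -0.42]
-90 [ 0.67  0.46 -1.23  2.05  0.53  0.99  2.58]
[ 0.62866676  0.04500784 -0.52503991  1.70314817  0.02288927  1.39953642
  0.10016466]
None
2.1833
[[1.0, -0.003, -0.003, 0.499], [-0.004, -0.952, -0.307, -0.023], [-0.002, 0.307, -0.952, 0.524], [0.0, 0.0, 0.0, 1.0]] [[304.3, 0.0, 264.2], [0.0, 304.3, 191.4], [0.0, 0.0, 1.0]]
```

View pics/w1.png

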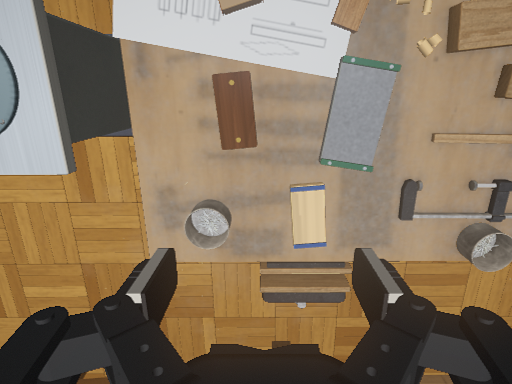

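The wrist view shows the bed at (360,115), dark board (235,110), pale board (308,215) and nail tin (208,223). Next I take one view with the camera straight above each piece and rectify it to metric scale.

```bash
cat >> h.py <<'E'
S=2000. # px per m in rectified view, 0.2 m square; row grows with -x, col with -y
def rectify(im,P,c,z,h=.1):
    K=np.array(P["K"]);T=np.array(P["camera_from_world"])
    w=np.array([[c[0]+a*h,c[1]+b*h,z,1] for a,b in((1,1),(1,-1),(-1,-1),(-1,1))])
    p=(K@(T@w.T)[:3]).T; p=p[:,:2]/p[:,2:]; n=2*h*S
    M=cv2.getPerspectiveTransform(p.astype(np.float32),np.float32([[0,0],[n,0],[n,n],[0,n]]))
    return cv2.warpPerspective(im,M,(int(n),int(n)),flags=cv2.INTER_CUBIC)
def fit(r,c,yaw,wx,ly,circ=False):
    n=len(r); m=np.full((n,n),cv2.GC_BGD,np.uint8)
    def box(g,v):
        b=cv2.boxPoints(((n/2,n/2),((ly+g)*S,(wx+g)*S),-yaw)); cv2.fillPoly(m,[np.int32(b)],v)
    box(.03,cv2.GC_PR_BGD); box(.0,cv2.GC_PR_FGD); box(-.022,cv2.GC_FGD)
    cv2.grabCut(cv2.cvtColor(r,cv2.COLOR_RGB2BGR),m,None,np.zeros((1,65)),np.zeros((1,65)),6,cv2.GC_INIT_WITH_MASK)
    k=((m==1)|(m==3)).astype(np.uint8); k=cv2.morphologyEx(k,cv2.MORPH_OPEN,np.ones((15,15)))
    ct=max(cv2.findContours(k,cv2.RETR_EXTERNAL,cv2.CHAIN_APPROX_NONE)[0],key=cv2.contourArea)
    (u,v),(a,b),_=R=cv2.minAreaRect(ct); q=cv2.boxPoints(R); cv2.polylines(r,[np.int32(q)],True,(255,0,255),1)
    e=[q[1]-q[0],q[2]-q[1]]; d=e[0] if np.linalg.norm(e[0])>np.linalg.norm(e[1]) else e[1]
    if d[0]>0:d=-d  # along +y
    return c[0]-(v-n/2)/S,c[1]-(u-n/2)/S,np.degrees(np.arctan2(d[1],-d[0])),max(a,b)/S,min(a,b)/S
E
python3 - <<'E'
from h import *
import json
G=dict(tin=(.072,.394,.327,0,.057,.057),cork=(.033,.4539,.1431,15.3,.06,.1),bed=(.024,.6488,-.0612,-8.9,.09,.17),dark=(.016,.4514,-.0519,4.8,.06,.12),pale=(.02,.5761,-.2353,4.2,.06,.12))
order=["pale","bed","dark","cork","tin"]; tiles=[]
for n in order:
    z,x,y,a,wx,ly=G[n]
    move_ptp([x,y-.077,.28],quat(90)); pause(.15); P=camera_params("wrist"); im=read_camera("wrist"); 
    np.savez(f'pics/{n}.npz',im=im,K=P["K"],T=P["camera_from_world"])
    r=rectify(im,P,(x,y),z); print(n,np.round(fit(r,(x,y),a,wx,ly),4)); tiles.append(cv2.resize(r,(260,260),interpolation=cv2.INTER_AREA))
tiles.append(tiles[0]*0)
cv2.imwrite('pics/m.png',cv2.cvtColor(np.vstack([np.hstack(tiles[:3]),np.hstack(tiles[3:])]),cv2.COLOR_RGB2BGR)); print(read_time_s())
E
```

```text
pale [ 0.5764 -0.234   4.3987  0.1194  0.0607]
bed [ 0.6487 -0.0588 -9.168   0.1714  0.0907]
dark [ 0.4506 -0.0508  4.9894  0.1203  0.0612]
cork [ 0.4527  0.1462 16.3895  0.0999  0.0623]
tin [3.940e-01 3.292e-01 9.000e+01 5.600e-02 5.550e-02]
9.1083
```

View pics/m.png

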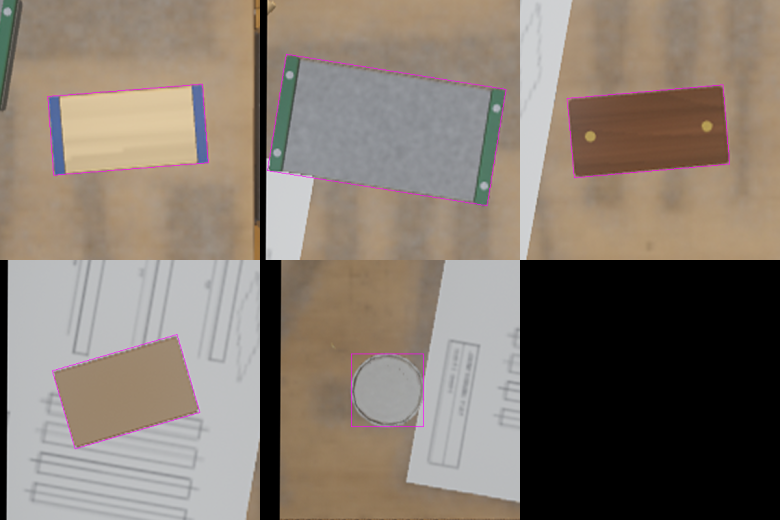

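All the outlines fit: rectified sizes are within 2 mm of the nominal ones. I start with the dark board and probe for the fingertip depth while gripping it.

```bash
cat >> h.py <<'E'
BED=(.6487,-.0592,-9.1)
def down(z,x,y,step=.002,lim=4,speed=.03):
    "lower in steps to z, stopping at contact; returns z reached"
    f0=read_ft_force()[2]; zc=read_eef_pos()[2]
    while zc>z+1e-4:
        zc=max(z,zc-step); movel([x,y,zc],speed=speed); f=read_ft_force()[2]-f0
        if abs(f)>lim: print("contact z",round(zc,4),"f",round(f,1)); break
    return zc
E
python3 - <<'E'
from h import *
x,y,a=.4506,-.0508,5.0
move_gripper(.072,30); move_ptp([x,y,.15],quat(90+a)); movel([x,y,.035])
z=down(.008,x,y)
print("z",z,read_ft_force(),read_time_s())
movel([x,y,z+.004],speed=.05); move_gripper(.0,30)
print("gap",read_finger_gap(),read_grasp_force(),read_ft_force(),read_eef_pos())
E
```

```text
contact z 0.0097 f 11.9
z 0.009697711845661072 [-3.05493051  0.40837661 11.49800854] 14.825
gap 0.058841171287004675 36.792907995404676 [ 0.02960507 -0.4199366   6.00730189] [ 0.45171673 -0.05078423  0.01426045]
```

```bash
cat >> h.py <<'E'
def place(ztop,off):
    "off = TCP height over object's underside"
    x,y,a=BED; X,Y,_=read_eef_pos(); movel([X,Y,max(.17,ztop+.1)],speed=.2); print("held gap",read_finger_gap())
    move_ptp([x,y,ztop+off+.05],quat(90+a)); pause(.2); movel([x,y,ztop+off+.008],speed=.1)
    z=down(ztop+off-.002,x,y,step=.001,lim=3); print("released at",z,"nominal",ztop+off)
    move_gripper(.076); pause(.2); movel([x,y,max(.2,ztop+.13)],speed=.2)
def look(names):
    t=[]
    for c in names: t.append(read_camera(c)[90:290,130:430] if c!="wrist" else read_camera(c))
    return t
E
python3 - <<'E'
from h import *
place(.018,.0140)
x,y,a=BED; move_ptp([x,y-.077,.28],quat(90)); pause(.2); P=camera_params("wrist"); im=read_camera("wrist")
r=rectify(im,P,(x,y),.034); print(np.round(fit(r,(x,y),a,.06,.12),4),read_time_s()); cv2.imwrite('pics/d.png',r[:,:,::-1])
E
```

```text
held gap 0.059171039794328494
contact z 0.0309 f 7.2
released at 0.03088791597772486 nominal 0.032
[ 0.6478 -0.0592 -9.1888  0.1202  0.0606] 22.1667
```

View pics/d.png

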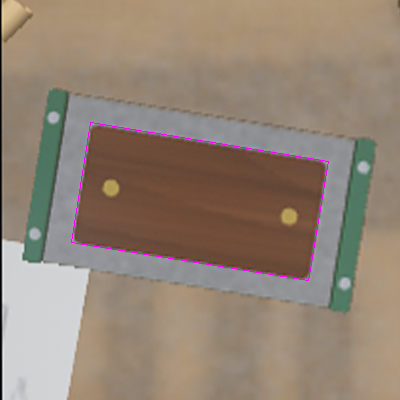

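The dark board lies centred and square on the bed (magenta outline, centre about (200,200)). Next are the cork and the pale board.

```bash
cat >> h.py <<'E'
def pick(x,y,a,z,opening=.076):
    move_gripper(opening,30); move_ptp([x,y,.15],quat(90+a)); movel([x,y,z+.03],speed=.2); movel([x,y,z],speed=.08)
    move_gripper(0.,30); print("gap",read_finger_gap(),"F",read_grasp_force())
def check(name,z,l):
    x,y,a=BED; move_ptp([x,y-.077,max(.28,z+.22)],quat(90)); pause(.2); P=camera_params("wrist"); im=read_camera("wrist")
    r=rectify(im,P,(x,y),z); print(np.round(fit(r,(x,y),a,.06,l),4),read_time_s()); cv2.imwrite(f'pics/{name}.png',r[:,:,::-1])
E
python3 - <<'E'
from h import *
pick(.4527,.1462,16.2,.022); place(.034,.022); check("c",.067,.1)
E
```

```text
gap 0.06005286817375431 F 33.33104074001312
held gap 0.05987665336995474
contact z 0.0559 f 6.4
released at 0.055900579106524476 nominal 0.056
[ 0.6477 -0.0587 -9.0395  0.1098  0.0618] 31.8917
```

View pics/c.png

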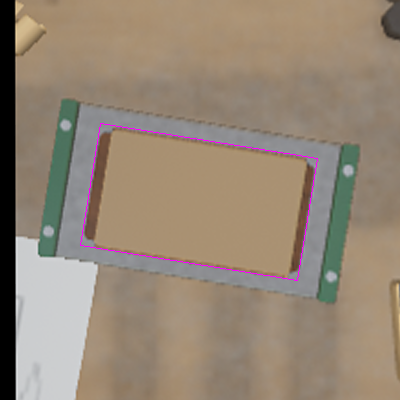

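The cork is centred, with equal dark margins at both ends. Next is the pale board.

```bash
python3 - <<'E'
from h import *
pick(.5764,-.2345,4.4,.0165); place(.067,.0165); check("p",.085,.12)
E
```

```text
gap 0.0595910230873175 F 34.55856800079346
held gap 0.05935552136112394
contact z 0.0835 f 7.4
released at 0.08352005157808724 nominal 0.0835
[ 0.6478 -0.06   -9.0395  0.1225  0.0607] 40.6417
```

View pics/p.png

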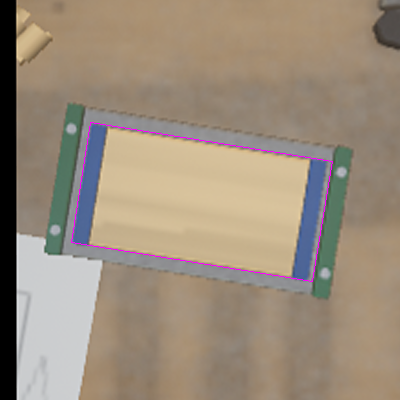

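The pale board is centred with its strips up. Last is the tin.

```bash
python3 - <<'E'
from h import *
pick(.394,.3292,20,.045); place(.085,.045)
x,y,a=BED; t=None
move_ptp([x-.1,y-.13,.36],quat(90)); pause(.3)
P=camera_params("wrist"); im=read_camera("wrist"); r=rectify(im,P,(x,y),.157)
print(np.round(fit(r,(x,y),0,.057,.057),4),read_time_s(),read_ft_force())
r2=rectify(im,P,(x,y),.157); s=read_camera("scene"); read_camera("top")
for n in("nail_tin","mortise_block","halving_piece"):
    print(n,[np.round(q["at"],1) for q in look_for("top",n)[:1]])
s=cv2.resize(s[60:260,120:400],(560,400)); cv2.imwrite('pics/t.png',np.vstack([np.hstack([r,np.zeros((400,0,3),np.uint8)])[:, :, ::-1][:400], ])); cv2.imwrite('pics/t.png',cv2.resize(np.hstack([r,s]),(800,333))[:,:,::-1])
E
```

```text
gap 0.056715443876184046 F 32.13617920875549
held gap 0.05679016180589033
contact z 0.13 f 6.6
released at 0.13000572674769637 nominal 0.13
[ 6.415e-01 -5.840e-02  9.000e+01  6.950e-02  6.650e-02] 51.6083 [ 0.03704481 -0.82804876 -0.47073747]
nail_tin [array([389.4, 242.1])]
mortise_block [array([152.1, 162. ])]
halving_piece [array([232.4, 145.6])]
```

View pics/t.png

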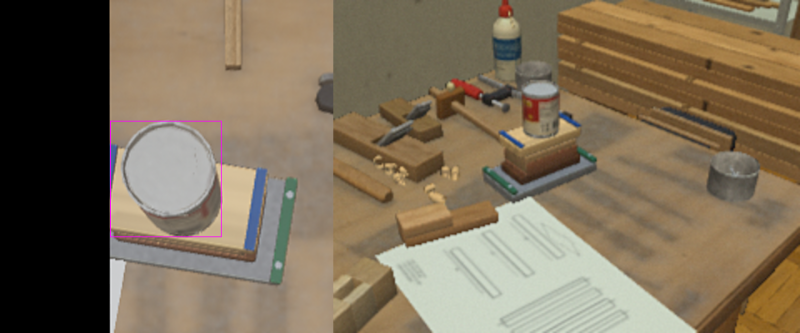

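The pile stands upright. The tin's rim centre in the rectified view is at about (169,167), where centred would be (167,167), and the other pieces haven't moved. I'm handing it in.

```bash
python3 -c "
from bench import *
print(sign_off())"
```

```text
the job is handed in; nothing more can be done
None
```

The press is set and the job handed in at about 52 s: dark board, cork block, pale board (strips up) and upright tin, placed in that order and centred to about 2 mm by camera, with the three other pieces left in place.

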